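# Refit the igniter battery and the knob of a table-top gas cooker and hold the knob pressed

### The job

Get the small gas cooker ready to light: first slide the battery, nub up, fully home into the round igniter well in the cooker's front deck and let go of it. Then fit the loose control knob onto the D-shaped valve shaft (turn it so that its flat matches), push it fully on, press knob and shaft down as far as the spring lets them, and finish still holding the knob pressed down with the gripper: do not let go. Leave the other things on the table where they are.

Things in the scene. Friction and masses are not known exactly. Their poses are not given: they have to be found in the camera images.
- cooker: Fixed stainless table-top gas cooker, 260 (x) x 250 (y) mm. Origin: centre of its underside on the table; front is -x. The flat front deck (front 90 mm, top 60 mm above the table) has the battery well in its -y half and the valve shaft in its +y half, 116 mm apart; behind are the burner and a pan grate, up to 84 mm above the table.
- tube_mouth (a point): Centre of the mouth of the igniter well, level with the deck top: a round vertical hole, 36.5 mm wide (2 mm chamfer) and 40 mm deep with a flat floor. z points up.
- battery: Loose D-size dry cell standing on the table, grey sleeve with steel top, 34 mm in diameter, 61 mm tall, 130 g, the small round nub on top. Origin at the centre of its lower end, z along its axis to the nub. When home in the well it stands 21 mm above the deck.
- knob: Loose black knob, upright on the table, 60 g: round skirt 56 wide, 22 high, and on it a straight grip bar 50 long (along x), 14 wide, 24 high; 46 mm tall in all. A white line on the bar's top and end marks the pointer end, at -x. Origin: centre of underside, z up. D-shaped socket in the underside: 18 deep, 18 wide, its flat on the pointer side (-x), 5 mm from the axis.
- knob_roof (a point): Point on the knob's axis at the roof of its socket, 18 mm above the underside; it meets the shaft's tip when the knob is fully on. Axes as the knob's.
- knob_pointer (a point): Point of the knob 25 mm from its axis toward the pointer end (-x), 18 mm above the underside.
- shaft_tip (a point): Centre of the top of the steel valve shaft, upright, 30 mm above the deck when free: D-section, 16 mm diameter, one flat 4 mm from the axis, top edge chamfered 1.5 mm. The flat looks along this point's -x. The knob fits when its x axis points the same way as this one (about 8 degrees of play). The shaft turns only stiffly (0.15 N m, up to 0.6 rad); no need to.
- spindle (a joint): How far the shaft is pressed down, m: 0 free, 0.008 fully pressed (stop). A spring pushes back: 3 N at the start, 9 N fully down, and lifts it again when let go. Fully pressed, the knob's underside stays 4 mm clear of the deck.
- mill: Bystander: grey pepper mill, 44 mm wide, 90 mm tall, standing among the loose parts. Origin at the centre of its underside.
- timer: Bystander: round white kitchen timer with red dial, 69 mm wide, 44 mm high. Origin at the centre of its underside.
- tape_1: Bystander: roll of beige tape lying flat, 96 mm wide, 25 mm high. Origin at the centre of its underside.
- tin_1: Bystander: low food tin, 75 mm wide, 58 mm high, at the right. Origin at the centre of its underside.
Not all that is in view belongs to the job. What is shaped like the battery but blue or yellow is not meant.

How it is judged (in metres and radians):
On the way, in this order (a step that is already met when the one before it is completed fails the run):
1. the battery is home in the well, nub up, and let go (horizontal distance between battery and tube_mouth below 0.004 m and z of battery in the frame of tube_mouth below -0.037 m and angle between battery's own z axis and vertical below 0.1 rad and contact force between the fingers and battery below 0.1 N), for 0.2 s.
2. the knob is fully on the shaft, flat to flat (distance between knob_roof and shaft_tip below 0.003 m and x of knob_pointer in the frame of shaft_tip below -0.022 m and angle between knob's own z axis and vertical below 0.12 rad), for 0.1 s.
At the end, for the whole second after the job is handed in: Battery nub up in the well, untouched, within 3 mm of its floor and 4 mm of its axis; knob upright on the shaft, flat to flat, socket roof within 3 mm of the shaft tip, still held by the fingers (over 2 N), the shaft pressed down more than 5 of its 8 mm (all of step 1 and all of step 2 and value of joint spindle above 0.005 m and contact force between the fingers and knob above 2 N); the arm keeps its last pose, push and grip.
It fails at once if a bystander (mill, timer, tape, tin) is moved more than 40 mm (distance of any of mill, timer, tape_1, tin_1 from where it was at the start of the episode above 0.04 m).
It also fails if it takes over 58 s, if anything falls off the work surface, if the arm or the gripper's body presses on something with over 40 N, if the wrist force passes 120 N, or if a joint passes its speed limit or range.

### The arm

A 6-joint arm with a two-finger parallel gripper is mounted at the origin on a cart in front of the work surface, level with it; the furniture and walls round the work are solid. World frame = base frame: x ahead of the robot, y to its left, z up, the work surface at z = 0. Lengths are in m, angles in degrees, forces in N, time in s.
With the tool pointing down it reaches from about 0.25 to 0.725 m from the base axis. Payload 9.7 kg.
Tool frame: the origin (TCP) lies midway between the tips of the shut fingers; the grasp point (between the pads) lies 19 mm behind it (bot.pinch_z is the distance from the TCP to the grasp point, in m); z points along the fingers, y is the line along which they close (so a half turn about z gives the same grasp; the last joint's range is limited). The gripper opens to 85 mm and grips with 20 to 120 N. Pads are 22 mm wide; open, the fingers measure 114 mm over their backs; the gripper's body (76 mm by 85 mm) begins 54 mm behind the grasp point. The pads swing forward as they close: fully open they stand 13 mm farther back than shut.
Start: joints at [-69.328, 4.979, 10.078, 95.1, 0, 90], TCP at [0.194, -0.515, 0.231] pointing down, gripper open.
Joint ranges: [-179.16, 179.16], [-48.56, 103.87], [-65.8, 70.77], [-126.05, 130.52], [-82.76, 87.17], [-180, 180]. Speed limits (degrees/s): [127.2, 127.2, 147.25, 180, 180, 180].

### API

Orientations are given as [roll, pitch, yaw] about the fixed x, y, z axes, in that order (R = Rz(yaw) Ry(pitch) Rx(roll)).
In Python, from workcell import sensors, camera, camera_params, ticket, bot gives the robot as it stands.
- The arm moves only by the shell command python3 -m jog 'ROWS' [FORCE]. ROWS is JSON, a list that holds one entry, the list of rows, each a list of 5 numbers: the shift along the world's x, y, z in units of 50 mm (1.0 is 50 mm), then the turn about the world's z in units of 5 degrees (1.0 is 5 degrees), then the opening, from 0 (shut) to 1 (fully open). In form: [[[tx, ty, tz, yaw, grip], ...]]. A call has 1 to 8 rows; each row shifts and turns the commanded pose from where the row before left it; what a row does not reach is not made up. A row lasts 1/10 s, in which the tool goes at most 50 mm and 8.59 degrees, less where a joint would pass 70% of its speed; a pose out of reach is approached as far as the arm can. A call is refused whole if a number of a shift passes 1 or a number of a turn 1, either way. A call with a gripper value outside its range is refused whole. The fingers move at their own pace and stop on an object; FORCE is the grip in N (left out, the last holds). Time passes only in rows, so rows that do not move let the fingers close. It gives the time, the measured TCP pose, the force, the opening and the grip force at its end, in the units of the state.
- sensors.get_obs(): the state, without advancing time (a new reading comes with each control period).
- camera(name): name is "scene" or "top"; returns the picture (384x512x3 uint8, blue, green, red); there is no depth.
- camera_params(name): a dict with "fx", "fy", "cx", "cy" (pixels), "T" (4x4, takes a point from camera to world coordinates). Camera axes: x right, y down, z forward; pixel columns grow to the right and rows downward; lengths in m; the calibration is good to about 2 mm. A picture is of the moment at which its call begins. camera_params takes no time and is no camera call.
- ticket.job_done(): hands the job in; it is judged then, once.
The state is a dict: "time": time; "q": joint angles; "qd": joint speeds; "joint_efforts": joint torques, N m; "ee_pos": TCP position; "tcp_rot": TCP orientation; "wrist_force": force on the tool from outside, world axes, zero at the start; "torque": the same for the moment, N m; "opening": finger opening in m; "grasp_force": force on a finger pad.
Only numpy, scipy, OpenCV 4.12 (cv2) and the standard library are available. Lean on these libraries where they do the work, as an engineer would, in place of code of your own. Each camera call takes 0.05 s, during which the arm holds its last target. There are 200 camera calls.

## Working session

There is one attempt and no reset: what is moved stays moved. The work goes in short steps, Python scripts to look and compute and a shell command to move; the robot and the scene stay as the last step left them, time stands still between calls to the robot, and variables do not carry over. Pictures are saved under pics/ and viewed, at most 10 in all, crops included, and the job is handed in when it is done.

```bash
ls; mkdir -p pics
python3 - <<'E'
from workcell import sensors,camera,camera_params,bot
import cv2,numpy as np
for n in("scene","top"):
    im=camera(n); cv2.imwrite(f"pics/{n}0.png",im)
    p=camera_params(n); print(n,p["fx"],p["fy"],p["cx"],p["cy"]); print(np.round(p["T"],3))
print(sensors.get_obs(),bot.pinch_z)
E
```

```text
pics
scene 443.7807936603186 443.7807936603186 248.18395948704884 190.4746988438214
[[-0.687 -0.522  0.506 -0.087]
 [-0.727  0.487 -0.484  0.669]
 [ 0.007 -0.7   -0.714  1.045]
 [ 0.     0.     0.     1.   ]]
top 433.86443033116353 433.86443033116353 257.25207015451497 187.31751850126867
[[-0.028 -0.998  0.064  0.481]
 [-0.999  0.03   0.017 -0.022]
 [-0.019 -0.064 -0.998  1.644]
 [ 0.     0.     0.     1.   ]]
{'time': 0.1, 'q': array([-6.93287358e+01,  5.00834100e+00,  1.00383448e+01,  9.50995755e+01,
        2.92591699e-03,  8.99983035e+01]), 'qd': array([ 0.05790696, -0.07746068,  0.00420317,  0.0767936 ,  0.019285  ,
       -0.01143609]), 'joint_efforts': array([ 8.55846133e-05, -5.21559155e+01,  4.65654802e+01,  1.59850053e-02,
       -3.37974973e-05,  2.92357562e-06]), 'ee_pos': array([ 0.19409283, -0.51439067,  0.23064439]), 'tcp_rot': array([-1.79930428e+02, -2.92797476e-03,  2.06729571e+01]), 'wrist_force': array([ 0.11003716, -0.10654077, -0.33452879]), 'torque': array([-0.00163339,  0.00702181,  0.03304613]), 'grasp_force': 0.0, 'opening': 0.08539104761106427} 0.0187
```

View pics/scene0.png

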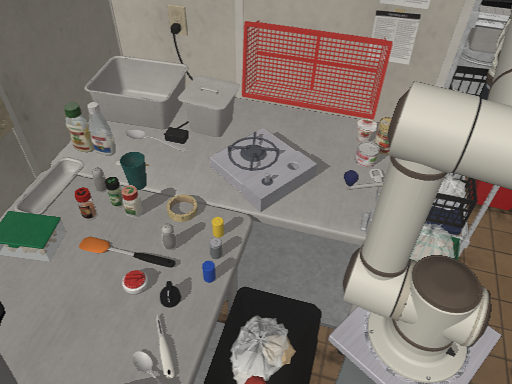

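View pics/top0.png

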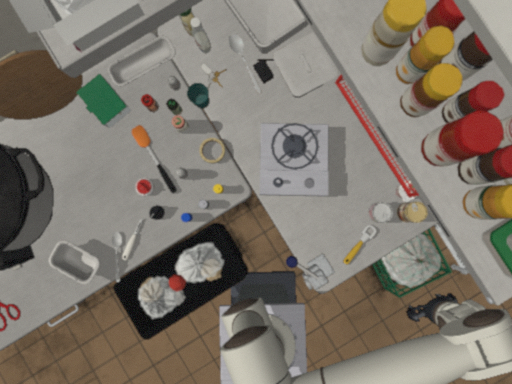

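The scene view shows the knob near (170,294), grey battery (216,247), and cooker with shaft (267,181) and well (293,167). In the top view they are at (157,212), (204,204), (279,182) and (310,183). I'll zoom in with enlarged crops.

Run:
```python
import cv2,numpy as np
s=cv2.imread("pics/scene0.png");t=cv2.imread("pics/top0.png")
up=lambda i,f:cv2.resize(i,None,fx=f,fy=f,interpolation=cv2.INTER_CUBIC)
a=up(s[155:225,240:320],5);b=up(s[215:315,150:230],5)
c=np.zeros((500,800,3),np.uint8);c[:350,:400]=a;c[:500,400:]=b;cv2.imwrite("pics/sc.png",c)
a=up(t[165:205,260:330],6);b=up(t[160:230,145:230],6)[:420,:510]
c=np.zeros((600,800,3),np.uint8);c[:240,:420]=a;c[:420-240,420:]=0
a=up(t[165:205,260:335],5);b=up(t[160:230,145:230],5)
c=np.zeros((350,800,3),np.uint8);c[:200,:375]=a;c[:350,375:]=b;cv2.imwrite("pics/tc.png",c)
```

```text
(no output)
```

View pics/sc.png

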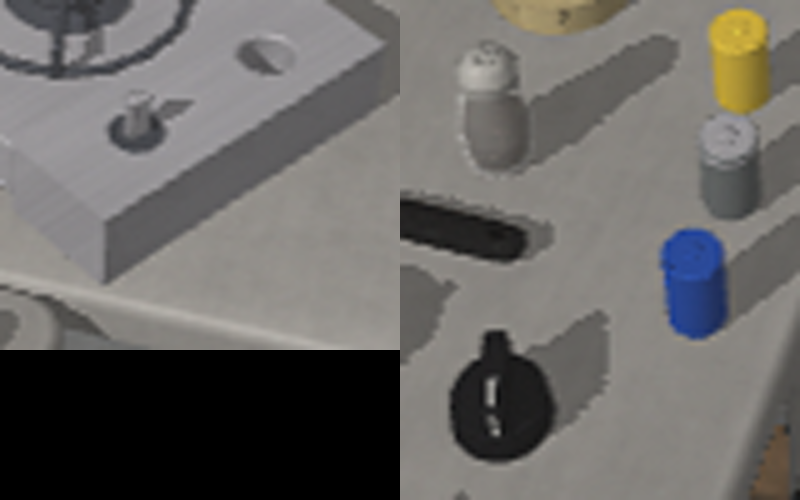

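View pics/tc.png

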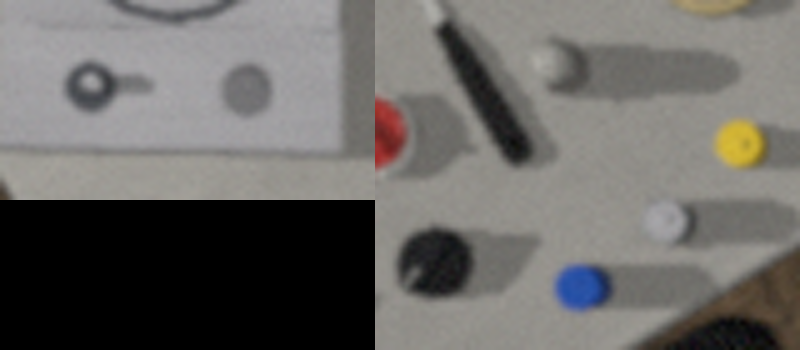

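The scene crop shows the knob with its white line around (493,405) in the crop and the grey battery's top at (730,134). It also shows the D shaft at (140,115) and the well at (267,54). In the top crop the knob's line points lower left (about 410,278), the battery is at (667,221), the shaft at (91,86) and the well at (246,89). Next I'll average a few frames for sub-pixel work and look closely at the shaft and knob.

Run:
```python
from workcell import camera,camera_params
import cv2,numpy as np
for n in("scene","top"):
    A=np.mean([camera(n).astype(float) for _ in range(8)],0); np.save(f"{n}.npy",A)
    np.save(f"{n}_T.npy",camera_params(n)["T"])
s=np.load("scene.npy");t=np.load("top.npy")
def crop(i,x0,x1,y0,y1,f): return np.clip(cv2.resize(i[y0:y1,x0:x1],None,fx=f,fy=f,interpolation=cv2.INTER_NEAREST)*1.1,0,255).astype(np.uint8)
c=np.zeros((600,800,3),np.uint8)
c[:300,:400]=crop(s,258,278,172,187,20)
c[:300,400:]=crop(t,270,290,175,190,20)
c[300:,:400]=crop(s,150,190,280,310,10)
c[300:,400:]=crop(t,140,180,197,227,10)
cv2.imwrite("pics/z.png",c)
```

```text
(no output)
```

View pics/z.png

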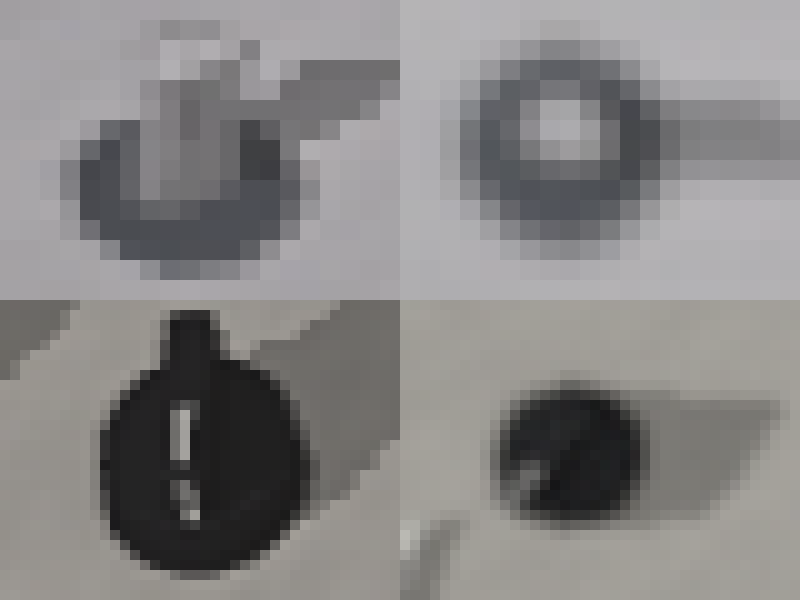

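The shaft's flat faces the front: its base ring is centred near top (277.5,181.6), and the bright tip is shifted about 0.6 px in +x. The knob's white line runs in scene pixels from about (167.5,290) to (167.5,295.5), with the end mark at (168.5,300). Now the numbers.

```bash
cat > h.py <<'E'
import numpy as np,cv2
from workcell import camera_params,camera
P={n:camera_params(n) for n in("scene","top")}
def ray(n,p):
    c=P[n];T=c["T"];d=T[:3,:3]@np.array([(p[0]-c["cx"])/c["fx"],(p[1]-c["cy"])/c["fy"],1.]);return T[:3,3],d
def onz(n,p,z):
    o,d=ray(n,p);return (o+d*(z-o[2])/d[2])
def tri(ps,pt):
    a,u=ray("scene",ps);b,v=ray("top",pt)
    s=np.linalg.lstsq(np.c_[u,-v],b-a,rcond=None)[0];x=a+u*s[0];y=b+v*s[1]
    return (x+y)/2,np.linalg.norm(x-y)
def proj(n,X):
    c=P[n];T=c["T"];q=T[:3,:3].T@(np.asarray(X)-T[:3,3]);return np.array([c["fx"]*q[0]/q[2]+c["cx"],c["fy"]*q[1]/q[2]+c["cy"]])
def blob(im,box,f):
    """largest blob of mask f(8x upscaled crop) -> contour in px (x,y)"""
    x0,x1,y0,y1=box;k=8
    c=cv2.resize(im[y0:y1,x0:x1].astype(np.float32),None,fx=k,fy=k,interpolation=cv2.INTER_LINEAR)
    m=f(c).astype(np.uint8);cs=cv2.findContours(m,cv2.RETR_EXTERNAL,cv2.CHAIN_APPROX_NONE)[0]
    h=max(cs,key=cv2.contourArea)[:,0].astype(float);return (h+.5)/k-.5+[x0,y0]
def cen(h):
    m=cv2.moments(h.astype(np.float32).reshape(-1,1,2));return np.array([m["m10"],m["m01"]])/m["m00"]
E
python3 - <<'E'
from h import *
np.set_printoptions(precision=4,suppress=True)
s=np.load("scene.npy");t=np.load("top.npy")
g=lambda lo,hi:(lambda c:(c.mean(2)>lo)&(c.mean(2)<hi))
for n,im,b in(("batt s",s,(207,226,234,262)),("batt t",t,(197,212,196,212))):
    print(n);print(im[b[2]:b[3]:1,b[0]:b[1]].mean(2).astype(int))
k=blob(t,(145,172,200,222),g(-1,85));ks=blob(s,(155,186,278,312),g(-1,70))
print("knob t",cen(k),cv2.boundingRect((k*10).astype(int)),"s",cen(ks),cv2.boundingRect((ks*10).astype(int)))
print("knob dark on z=.022",onz("top",cen(k),.022))
for p in((167.5,290),(167.6,295.8),(168.2,298.4),(169,301.3),(168.7,281.)):print("line",p,onz("scene",p,.046))
r=blob(t,(270,290,174,190),g(-1,140));print("ring t",cen(r),onz("top",cen(r),.06))
w=blob(t,(302,320,173,194),g(-1,150));print("well t",cen(w),cv2.boundingRect((w*10).astype(int)),onz("top",cen(w),.06))
E
```

```text
batt s
[[132 132 133 134 135 131 130 134 131 128 123 117 110 101  93  87  87 109
  138]
 [132 130 132 133 133 133 138 134 131 128 123 117 109 100  92  89 107 138
  136]
 [129 130 132 133 132 132 133 129 123 128 122 116 109 100 100 120 137 134
  134]
 [131 130 131 132 132 132 132 133 134 131 125 115 106 124 136 135 135 134
  134]
 [130 131 132 131 121 115 146 152 150 146 140 141 129 134 134 134 134 133
  133]
 [131 132 132 134 145 153 151 149 148 149 150 151 143 121 133 134 132 131
  133]
 [130 130 127 132 152 151 148 144 126 122 152 152 152 135 106 134 133 133
  133]
 [129 129 132 143 149 148 148 147 146 131 113 151 149 141 122 132 133 134
  134]
 [130 127 126 141 150 148 152 158 148 146 144 148 149 136 106 131 132 133
  122]
 [131 132 131 132 150 149 144 141 140 122 148 148 151 134  98 134 121  91
   93]
 [130 128 121 124 150 151 152 152 149 148 149 151 143 109  99 126  94  95
   96]
 [130 129 127 119 126 154 153 149 149 149 151 145 120  94  79  97  97  97
   97]
 [129 128 124 121 127 122 128 145 142 135 120  85  85  75  73  99  98  97
   96]
 [130 129 122 106 129 146 131 105 101  9
[... 1969 characters left out ...]
125 107  97  95 104 108 109 110]
 [141 143 144 144 142 142 134 129 128 127 121 120 120 121 122]
 [145 146 147 146 146 144 142 143 142 142 138 138 139 138 140]
 [146 146 146 146 145 146 144 145 145 143 142 141 144 144 144]]
knob t [157.0185 212.1023] (1493, 2051, 151, 140) s [169.8455 295.2943] (1595, 2808, 214, 259)
knob dark on z=.022 [0.5034 0.3835 0.022 ]
line (167.5, 290) [0.5013 0.3908 0.046 ]
line (167.6, 295.8) [0.4873 0.4007 0.046 ]
line (168.2, 298.4) [0.4801 0.4041 0.046 ]
line (169, 301.3) [0.472  0.4075 0.046 ]
line (168.7, 281.0) [0.5212 0.3724 0.046 ]
ring t [279.3297 181.8303] [ 0.6006 -0.0769  0.06  ]
well t [308.9951 182.5245] (3033, 1765, 113, 120) [ 0.5948 -0.1851  0.06  ]
```

Run:
```python
from h import *
np.set_printoptions(precision=4,suppress=True,linewidth=200)
s=np.load("scene.npy");t=np.load("top.npy")
g=lambda lo,hi:(lambda c:(c.mean(2)>lo)&(c.mean(2)<hi))
bs=blob(s,(207,226,234,250),g(140,999));bt=blob(t,(197,209,196,212),g(148,999))
for n,h in(("s",bs),("t",bt)):
    print("batt",n,cv2.fitEllipse(h.astype(np.float32)),cen(h),cv2.boundingRect((h*10).astype(int)))
print("tri batt top",tri(cv2.fitEllipse(bs.astype(np.float32))[0],cv2.fitEllipse(bt.astype(np.float32))[0]))
for th in(110,120,130):
    r=blob(t,(270,290,174,190),g(-1,th));rs=blob(s,(258,278,170,190),g(-1,th-10))
    et=cv2.fitEllipse(r.astype(np.float32));es=cv2.fitEllipse(rs[rs[:,1]>180].astype(np.float32))
    print("ring",th,et,es,tri(es[0],et[0]),onz("top",et[0],.06),onz("scene",es[0],.06))
tp=blob(t,(275,281,178,185),g(135,999));print("tip t",cen(tp),cv2.boundingRect((tp*10).astype(int)))
print("scene well");print(s[160:176,283:304].mean(2).astype(int))
print("top well");print(t[173:194,300:320].mean(2).astype(int))
print("top ring");print(t[174:190,270:288].mean(2).astype(int))
```

```text
batt s ((214.90135192871094, 241.66220092773438), (8.446828842163086, 9.978079795837402), 84.00756072998047) [214.9127 241.6622] (2098, 2374, 102, 87)
batt t ((201.89608764648438, 203.7640838623047), (7.185222625732422, 7.404828071594238), 80.42850494384766) [201.8983 203.7633] (1981, 2001, 76, 74)
tri batt top (array([0.528 , 0.2079, 0.0621]), np.float64(0.0015078733649071935))
ring 110 ((277.9924621582031, 181.88011169433594), (8.800487518310547, 10.266593933105469), 84.73513793945312) ((266.94671630859375, 182.4261016845703), (4.555413246154785, 11.686651229858398), 89.7635269165039) (array([ 0.6012, -0.0722,  0.0529]), np.float64(0.00015770326698774615)) [ 0.6006 -0.072   0.06  ] [ 0.5963 -0.0668  0.06  ]
ring 120 ((279.0872802734375, 181.88113403320312), (9.036675453186035, 14.529338836669922), 88.87364959716797) ((266.9966735839844, 182.3471221923828), (5.076776027679443, 11.764664649963379), 89.14734649658203) (array([ 0.6023, -0.0754,  0.0501]), np.float64(0.002749478781002611)) [ 0.6005 -0.076   0.06  ] [ 0.5965 -0.0672  0.06  ]
ring 130 ((279.5068664550781, 181.905471801757
[... 4003 characters left out ...]
 89 114 124 126 125 127]
 [160 159 145 107  81  94 129 154 157 141 100  65  71  97 113 116 116 116]
 [161 160 142 102  78  87 110 132 142 132  99  66  72  99 116 119 119 120]
 [160 159 145 108  81  79  85  95  99  93  76  66  86 117 133 135 134 135]
 [161 160 153 126  96  79  76  78  77  74  72  83 112 144 157 160 160 159]
 [161 162 160 149 123  93  80  77  77  80  86 109 137 158 165 165 164 165]
 [161 161 161 159 146 121 104  94  90  97 113 137 156 163 164 164 164 165]
 [161 160 161 161 159 150 139 128 125 132 144 157 163 162 162 162 163 162]
 [159 159 160 160 160 160 157 155 155 157 159 161 161 161 162 162 162 161]
 [159 158 159 159 159 160 161 161 162 162 163 162 163 162 163 163 163 162]]
```

Run:
```python
from h import *
np.set_printoptions(precision=4,suppress=True,linewidth=200)
s=np.load("scene.npy")
for nm,pt,ps in(("well",(308.93,182.5),(293.2,165.4)),("ring",(277.75,181.9),(266.9,180.7))):
    X=onz("top",pt,.06);print(nm,X,proj("scene",X),"meas",ps,"tri",tri(ps,pt),"scene z.06",onz("scene",ps,.06))
print("tip",onz("top",(277.7,180.89),.09))
X=onz("top",(308.93,182.5),.06);a=np.linspace(0,6.283,60)
C=np.array([proj("scene",X+.0203*np.array([np.cos(i),np.sin(i),0])) for i in a]);print("expected mouth bbox",C.min(0),C.max(0))
X=onz("top",(277.75,181.9),.06)
C=np.array([proj("scene",X+.0177*np.array([np.cos(i),np.sin(i),0])) for i in a]);print("expected ring bbox",C.min(0),C.max(0))
print(s[170:188,258:278].mean(2).astype(int))
# cooker front edge top view: deck bright -> side dark
t=np.load("top.npy").mean(2);print(t[190:202,265:325:6].astype(int))
# knob: skirt+line in top
print(np.load("top.npy")[204:222,146:168].mean(2).astype(int))
```

```text
well [ 0.5949 -0.1849  0.06  ] [292.5754 165.5022] meas (293.2, 165.4) tri (array([ 0.5941, -0.1854,  0.0608]), np.float64(0.002006335432449984)) scene z.06 [ 0.5939 -0.1867  0.06  ]
ring [ 0.6005 -0.0711  0.06  ] [266.9608 181.0973] meas (266.9, 180.7) tri (array([ 0.6005, -0.071 ,  0.0619]), np.float64(0.00032096627015664955)) scene z.06 [ 0.602  -0.0723  0.06  ]
tip [ 0.6019 -0.0701  0.09  ]
expected mouth bbox [286.4013 161.3828] [298.7517 169.6975]
expected ring bbox [261.3915 177.2329] [272.5372 185.0256]
[[130 153 151 151 151 150 151 151 149 149 150 150 148 149 150 152 153 151 151 153]
 [147 147 147 148 151 152 151 149 150 150 149 149 151 151 153 152 151 152 154 153]
 [146 146 147 149 151 149 150 150 149 150 152 151 153 153 152 152 154 154 153 151]
 [146 149 151 150 150 151 149 141 128 133 130 146 152 152 154 155 154 154 152 151]
 [152 150 149 151 150 149 144 142 158 152 159 148 118 156 156 155 154 153 153 153]
 [151 151 150 149 148 150 148 148 161 147 123 110 139 158 142  98  99 100 101 100]
 [151 150 149 149 151 152 148 129 111  99 102 112 140 142 100 102 104 104 103 121]
 [
[... 2367 characters left out ...]
2  92  56  26  24  27  28  29  32  31  27  49  81 105 109 110]
 [144 144 138 112  77  82  92  69  37  20  25  28  30  28  31  30  35  63  93 107 109 110]
 [146 143 136 115  90  95  76  42  23  24  28  28  29  30  27  30  48  80 103 110 110 109]
 [144 142 139 128 110  93  61  36  29  29  25  29  27  27  30  42  67  94 107 109 109 110]
 [136 141 143 141 132 107  85  70  59  47  40  42  43  47  58  75  90 105 109 113 118 120]
 [130 140 143 144 144 137 128 116 103  90  81  88  89  94 104 115 119 120 121 127 135 138]
 [136 143 144 143 144 143 143 138 137 131 126 133 137 137 140 139 141 140 138 140 143 144]
 [141 143 143 143 142 141 141 142 142 141 142 144 144 144 145 144 145 144 143 143 143 144]]
```

Run:
```python
from h import *
from scipy.spatial import ConvexHull
np.set_printoptions(precision=2,suppress=True,linewidth=200)
a=np.linspace(0,6.283,60)
def bb(n,x,y,r,z0,z1):
    C=np.array([proj(n,[x+r*np.cos(i),y+r*np.sin(i),z]) for i in a for z in(z0,z1)]);return np.r_[C.min(0),C.max(0)]
print("batt s",bb("scene",.528,.208,.017,0,.0595)," t",bb("top",.528,.208,.017,0,.06))
print("meas s 209.4 237.4 221.6 258.6 ; t 198.0 199.8 207.6 208.0")
print("knob s",bb("scene",.503,.386,.028,0,.022),"t",bb("top",.503,.386,.028,0,.022))
print("meas s 159.5 ? 180.9 306.7; t 149.6 205 164.4 219.1")
# meas: exact sub-pixel edge of knob
s=np.load("scene.npy").mean(2);t=np.load("top.npy").mean(2)
print(s[290:309,156:184:1].astype(int))
print("bar far end top",onz("scene",(169.3-.5,281),.046))
```

```text
batt s [208.54 237.44 221.52 259.82]  t [197.46 199.29 208.86 208.81]
meas s 209.4 237.4 221.6 258.6 ; t 198.0 199.8 207.6 208.0
knob s [158.96 284.23 181.31 307.28] t [148.94 204.76 165.16 219.72]
meas s 159.5 ? 180.9 306.7; t 149.6 205 164.4 219.1
[[135 133 133 134 128  92  25  30  33  32  30  49  76  63  29  27  27  29  29  29  29  27  38  75 101  99  98  98]
 [132 131 132 135 118  43  29  33  33  32  29 101 151  60  28  26  27  29  29  29  29  28  31  67 102 100  98  98]
 [131 132 133 127  90  26  31  33  33  32  27  99 146  38  28  27  28  29  29  29  29  29  26  49  88 101  98  98]
 [131 131 133 117  42  29  32  32  33  32  27  98 144  24  29  27  28  29  29  29  29  29  28  39  75 101  98  98]
 [131 131 134 118  43  30  32  33  33  32  27  99 145  24  28  27  28  29  29  29  29  29  28  25  60 102 100  99]
 [131 131 134 119  44  30  32  33  32  32  28 101 147  26  29  27  28  29  28  30  29  29  29  26  48  86  99  99]
 [130 130 133 115  25  30  32  33  33  32  31  46  62  30  29  26  28  28  28  29  29  29  29  26  37  73 100  98]
 [130 131 133 117  44  31  33  33  33  33  35
[... 668 characters left out ...]
67  27  30  31  32  32  31  28  28  30  30  30  30  28  28  25  29  87 142 138 136 135 134]
 [134 133 132 133 137 126  68  27  30  31  32  32  31  31  31  30  30  29  27  25  31  88 141 137 135 133 133 134]
 [134 135 134 135 136 137 123  67  28  29  30  30  30  30  31  29  27  27  26  47 102 140 137 136 134 132 132 133]
 [135 135 135 135 136 134 134 130  97  46  29  29  28  28  28  27  27  50  88 116 138 135 135 134 131 132 132 132]
 [135 135 137 137 136 133 133 136 137 138 130 101  80  80  80  91 123 142 139 136 134 135 134 131 131 131 132 133]
 [134 135 137 137 135 134 134 134 132 132 132 135 137 139 139 139 137 135 133 132 132 134 133 131 132 131 132 135]]
bar far end top [0.52 0.37 0.05]
```

Both views agree: battery at (0.528, 0.208), top measured at 62 mm; well at (0.594, -0.185); shaft axis at (0.601, -0.071), deck about 61 mm. Knob at (0.503, 0.386) with its x axis at about -40°, and the cooker's yaw is about -3°. I'll go to the battery.

```bash
R='[.28,.6,0,-.17,.7]'; python3 -m jog '[[[0.28,0.6,0,-0.17,0.7],[0.28,0.6,0,-0.17,0.7],[0.28,0.6,0,-0.17,0.7],[0.28,0.6,0,-0.17,0.7],[0.28,0.6,0,-0.17,0.7],[0.28,0.6,0,-0.17,0.7],[0.28,0.6,0,-0.17,0.7],[0.28,0.6,0,-0.17,0.7]]]' 30
python3 -m jog '[[[0.28,0.6,0,-0.17,0.7],[0.28,0.6,0,-0.17,0.7],[0.28,0.6,0,-0.17,0.7],[0.28,0.6,0,-0.17,0.7],[0.28,0.6,0,-0.17,0.7],[0.28,0.6,0,-0.17,0.7],[0.28,0.6,0,-0.17,0.7],[0.28,0.6,0,-0.17,0.7]]]'
python3 -m jog '[[[0.28,0.6,0,-0.17,0.7],[0.28,0.6,0,-0.17,0.7],[0.28,0.6,0,-0.17,0.7],[0.28,0.6,0,-0.17,0.7],[0.28,0.6,0,-0.17,0.7],[0.28,0.6,0,-0.17,0.7],[0.28,0.6,0,-0.17,0.7],[0.28,0.6,0,-0.17,0.7]]]'
```

```text
time: 1.7
ee_pos: [0.3065, -0.2733, 0.2314]
tcp_rot: [180.0, -0.0, 13.8]
wrist_force: [0.5, -0.4, 0.1]
opening: 0.06
grasp_force: 0.0
time: 2.5
ee_pos: [0.4185, -0.0332, 0.2315]
tcp_rot: [180.0, -0.0, 7.0]
wrist_force: [1.2, -1.3, 0.7]
opening: 0.0597
grasp_force: 0.0
time: 3.3
ee_pos: [0.5431, 0.1047, 0.2314]
tcp_rot: [-175.6, 0.0, 8.7]
wrist_force: [0.3, -0.2, 0.7]
opening: 0.0598
grasp_force: 0.0
```

```bash
python3 -c "
from workcell import sensors
o=sensors.get_obs();print(o['q'],o['qd'],o['ee_pos'],o['tcp_rot'],o['joint_efforts'])"
python3 -m jog '[[[0,0,0,0,0.7],[0,0,0,0,0.7]]]'
```

```text
[  8.63593838   5.38741945  10.43025123  95.09263941   4.41516518
 179.94340997] [ 6.79240598 25.72782224 27.06088674  1.39511629  7.4083489   0.06150052] [0.54312866 0.10468072 0.23135319] [-1.75584788e+02  4.54511365e-02  8.69236048e+00] [-7.13391099e-01 -5.56684363e+01  4.34964216e+01 -4.21606272e-02
  5.20810287e-02 -5.37192818e-05]
time: 3.5
ee_pos: [0.5423, 0.1041, 0.231]
tcp_rot: [-175.6, 0.1, 8.7]
wrist_force: [-0.1, -0.5, 0.5]
opening: 0.0595
grasp_force: 0.0
```

The last joint hit its limit (yaw must exceed j1 in this branch). So I'll turn the other way, to yaw about 135, which also puts the closing direction clear of both coloured cells.

```bash
python3 -m jog '[[[0,0,0,1,0.7],[0,0,0,1,0.7],[0,0,0,1,0.7],[0,0,0,1,0.7],[0,0,0,1,0.7],[0,0,0,1,0.7],[0,0,0,1,0.7],[0,0,0,1,0.7]]]'
```

```text
time: 4.3
ee_pos: [0.5419, 0.1036, 0.2318]
tcp_rot: [-175.6, 0.0, 48.8]
wrist_force: [0.1, -0.4, 0.0]
opening: 0.0597
grasp_force: 0.0
```

The limit left a 4.4° tilt in the command. I can undo it by turning so that the tilt leans inward, then pressing gently against the reach limit, which tilts the fingers outward.

```bash
python3 -m jog '[[[0.25,0.05,0,1,0.7],[0.25,0.05,0,1,0.7],[0.25,0.05,0,1,0.7],[0.25,0.05,0,1,0.7],[0.25,0.05,0,1,0.7],[0.25,0.05,0,1,0.7],[0.25,0.05,0,1,0.7],[0.25,0.05,0,1,0.7]]]'
python3 -m jog '[[[0.2,0.04,0,1,0.7],[0.2,0.04,0,1,0.7],[0.1,0.02,0,0.3,0.7]]]'
python3 -c "
from workcell import sensors
o=sensors.get_obs();print(o['q'],o['tcp_rot'])"
```

```text
time: 5.1
ee_pos: [0.6424, 0.1237, 0.2319]
tcp_rot: [-175.6, 0.1, 88.8]
wrist_force: [1.1, -0.4, -0.1]
opening: 0.0595
grasp_force: 0.0
time: 5.4
ee_pos: [0.6676, 0.1289, 0.2315]
tcp_rot: [-175.6, 0.1, 100.3]
wrist_force: [0.9, -0.3, -0.5]
opening: 0.0594
grasp_force: 0.0
[ 1.09314786e+01  3.01306673e+01  4.13278998e+01  1.05590488e+02
 -1.29480530e-02  9.06639783e+01] [-1.75607187e+02  6.37698527e-02  1.00270443e+02]
```

```bash
python3 -m jog '[[[0.3,0.06,0,0,0.7],[0.3,0.06,0,0,0.7],[0.3,0.06,0,0,0.7],[0.2,0.04,0,0,0.7]]]'
python3 -m jog '[[[0.1,0.02,0,0,0.7],[0.1,0.02,0,0,0.7]]]'
python3 -c "
from workcell import sensors
o=sensors.get_obs();print(o['q'],o['tcp_rot'])"
```

```text
time: 5.8
ee_pos: [0.7227, 0.1399, 0.2316]
tcp_rot: [-175.6, 0.1, 100.1]
wrist_force: [0.4, -0.2, 0.2]
opening: 0.0597
grasp_force: 0.0
time: 6.0
ee_pos: [0.7325, 0.1417, 0.2316]
tcp_rot: [-175.6, 0.1, 100.0]
wrist_force: [-0.4, -0.5, 0.5]
opening: 0.0599
grasp_force: 0.0
[1.09492867e+01 4.60042723e+01 6.55761202e+01 1.13963792e+02
 6.49775686e-03 9.09053584e+01] [-1.75608500e+02  6.28505494e-02  1.00046089e+02]
```

```bash
python3 -m jog '[[[0.2,0.04,0,0,0.7],[0.1,0.02,0,0,0.7],[0.1,0.02,0,0,0.7]]]'
python3 -c "
from workcell import sensors
o=sensors.get_obs();print(o['q'],o['tcp_rot'])"
python3 -m jog '[[[0.1,0.02,0,0,0.7]]]'
```

```text
time: 6.3
ee_pos: [0.7461, 0.1447, 0.2269]
tcp_rot: [-176.1, 0.0, 100.1]
wrist_force: [-0.8, -0.4, 0.3]
opening: 0.0599
grasp_force: 0.0
[1.09698719e+01 4.93961746e+01 7.06567852e+01 1.15177667e+02
 9.93956364e-03 9.08698326e+01] [-1.76083243e+02  4.95027797e-02  1.00101392e+02]
time: 6.4
ee_pos: [0.7485, 0.1453, 0.2268]
tcp_rot: [-176.4, 0.0, 100.1]
wrist_force: [-0.3, 0.1, 0.1]
opening: 0.0602
grasp_force: 0.0
```

It works: the tilt is shrinking. I'll continue.

```bash
python3 -m jog '[[[0.1,0.02,0,0,0.7],[0.1,0.02,0,0,0.7],[0.1,0.02,0,0,0.7],[0.1,0.02,0,0,0.7]]]'
python3 -m jog '[[[0,0,0,0,0.7]]]'
```

```text
time: 6.8
ee_pos: [0.7575, 0.1473, 0.2184]
tcp_rot: [-177.0, 0.0, 100.2]
wrist_force: [-0.7, 0.1, -0.5]
opening: 0.0599
grasp_force: 0.0
time: 6.9
ee_pos: [0.7575, 0.1473, 0.2179]
tcp_rot: [-176.9, 0.0, 100.2]
wrist_force: [-0.6, -0.1, -1.6]
opening: 0.06
grasp_force: 0.0
```

```bash
python3 -m jog '[[[0.3,0.06,0.2,0,0.7],[0.3,0.06,0.2,0,0.7],[0.3,0.06,0.2,0,0.7]]]'
python3 -m jog '[[[0,0,0,0,0.7]]]'
```

```text
time: 7.2
ee_pos: [0.769, 0.1498, 0.227]
tcp_rot: [-179.3, -0.0, 100.2]
wrist_force: [0.5, -0.4, -0.1]
opening: 0.0601
grasp_force: 0.0
time: 7.3
ee_pos: [0.7689, 0.1498, 0.2274]
tcp_rot: [-179.3, -0.0, 100.2]
wrist_force: [-0.3, 0.7, -0.0]
opening: 0.0596
grasp_force: 0.0
```

```bash
python3 -m jog '[[[0.27,0.05,0.18,0,0.7],[0,0,0,0,0.7]]]'
```

```text
time: 7.5
ee_pos: [0.7723, 0.1503, 0.2293]
tcp_rot: [-179.9, -0.0, 100.2]
wrist_force: [-0.3, -0.1, 0.2]
opening: 0.0595
grasp_force: 0.0
```

The tilt is gone. Now over the battery with yaw 135.

```bash
python3 -m jog '[[[-0.4,0.1,-0.2,0.6,0.7],[-0.4,0.1,-0.2,0.6,0.7],[-0.4,0.1,-0.2,0.6,0.7],[-0.4,0.1,-0.2,0.6,0.7],[-0.4,0.1,-0.2,0.6,0.7],[-0.4,0.1,-0.2,0.6,0.7]]]'
python3 -m jog '[[[-0.4,0.1,-0.2,0.6,0.7],[-0.4,0.1,-0.2,0.6,0.7],[-0.4,0.1,-0.2,0.6,0.7],[-0.4,0.1,-0.2,0.6,0.7],[-0.4,0.1,-0.2,0.6,0.7],[-0.48,0.1,-0.2,0.4,0.7],[0,0,0,0,0.7]]]'
```

```text
time: 8.1
ee_pos: [0.6567, 0.1793, 0.1715]
tcp_rot: [-179.9, -0.0, 117.6]
wrist_force: [-0.3, -0.1, -0.5]
opening: 0.0597
grasp_force: 0.0
time: 8.8
ee_pos: [0.5311, 0.2094, 0.1107]
tcp_rot: [-179.7, -0.1, 134.6]
wrist_force: [0.1, 0.5, 0.7]
opening: 0.0601
grasp_force: 0.0
```

```bash
python3 -m jog '[[[-0.06,-0.03,-0.1,0,0.7],[0,0,-0.35,0,0.7],[0,0,-0.35,0,0.7],[0,0,-0.35,0,0.7],[0,0,-0.32,0,0.7],[0,0,0,0,0.7]]]'
python3 -m jog '[[[0,0,0,0,0.3],[0,0,0,0,0.3],[0,0,0,0,0.3],[0,0,0,0,0.3],[0,0,0,0,0.3]]]' 40
```

```text
time: 9.4
ee_pos: [0.5304, 0.207, 0.0362]
tcp_rot: [-179.7, -0.1, 134.4]
wrist_force: [-0.7, -0.7, -0.3]
opening: 0.0601
grasp_force: 0.0
time: 9.9
ee_pos: [0.5315, 0.2079, 0.0396]
tcp_rot: [-180.0, 0.0, 134.4]
wrist_force: [0.2, -1.3, 5.8]
opening: 0.0324
grasp_force: 39.8
```

```bash
python3 -m jog '[[[0,0,0.2,0,0.3],[0,0,0.5,0,0.3],[0,0,0.6,0,0.3],[0,0,0.6,0,0.3],[0,0,0.4,0,0.3]]]'
python3 -m jog '[[[0.08,-0.4,0,0,0.3],[0.09,-0.6,0,0,0.3],[0.09,-0.6,0,0,0.3],[0.09,-0.6,0,0,0.3],[0.09,-0.6,0,0,0.3],[0.09,-0.6,0,0,0.3],[0.09,-0.6,0,0,0.3],[0.09,-0.6,0,0,0.3]]]'
python3 -m jog '[[[0.09,-0.6,0,0,0.3],[0.09,-0.6,0,0,0.3],[0.09,-0.6,0,0,0.3],[0.09,-0.6,0,0,0.3],[0.09,-0.6,0,0,0.3],[0.07,-0.4,0,0,0.3],[0,0,-0.4,0,0.3],[0,0,0,0,0.3]]]'
```

```text
time: 10.4
ee_pos: [0.5311, 0.208, 0.1561]
tcp_rot: [-180.0, 0.0, 134.4]
wrist_force: [-0.0, -0.5, -1.2]
opening: 0.0326
grasp_force: 40.0
time: 11.2
ee_pos: [0.5662, -0.0234, 0.1538]
tcp_rot: [-179.9, -0.0, 134.4]
wrist_force: [1.1, 0.9, -1.2]
opening: 0.0323
grasp_force: 40.0
time: 12.0
ee_pos: [0.5913, -0.1923, 0.131]
tcp_rot: [-179.8, -0.2, 134.4]
wrist_force: [-0.4, 0.7, -1.6]
opening: 0.0322
grasp_force: 40.0
```

Run:
```python
from h import *
s=np.mean([camera("scene").astype(float) for _ in range(3)],0);t=camera("top").astype(float)
np.save("s2.npy",s)
z=lambda i,f:np.clip(cv2.resize(i,None,fx=f,fy=f,interpolation=cv2.INTER_NEAREST),0,255).astype(np.uint8)
c=np.zeros((480,800,3),np.uint8);c[:480,:480]=z(s[120:180,265:325],8);c[:320,480:]=z(t[155:195,290:330],8);cv2.imwrite("pics/w.png",c)
from workcell import sensors;print(sensors.get_obs()["ee_pos"])
```

```text
[ 0.59256277 -0.19169408  0.13434717]
```

View pics/w.png

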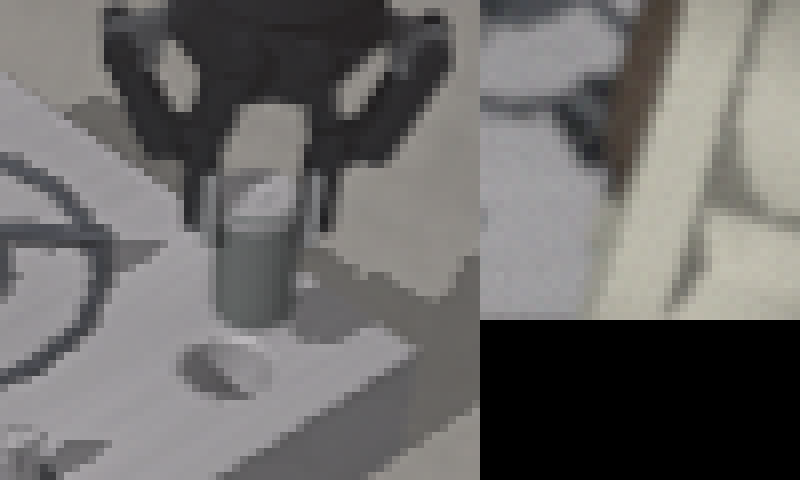

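The battery hangs upright above and behind the well mouth: sleeve columns 291.5–301.7, bottom row about 160.2, mouth around (292.8,165.5). I'll compute the offset in the scene camera, using the robot's height.

Run:
```python
from h import *
from scipy.optimize import least_squares
np.set_printoptions(precision=2,suppress=True,linewidth=200)
s0=np.load("scene.npy").mean(2);s=np.load("s2.npy")
print(s.mean(2)[147:166,287:306].astype(int))
print(s.mean(2)[158:172,283:303].astype(int))
a=np.linspace(0,6.283,90)
def bb(x,y,z0,z1=None):
    C=np.array([proj("scene",[x+.017*np.cos(i),y+.017*np.sin(i),z0]) for i in a]);return np.array([(C[:,0].min()+C[:,0].max())/2,C[:,1].max()])
f=lambda z0,m:least_squares(lambda p:bb(p[0],p[1],z0)-m,[.55,0]).x
np.set_printoptions(precision=4)
print("initial",f(0,[215.4,258.5]),"now",f(.0947,[296.6,160.3]))
```

```text
[[138  49  62 112 117  80 125 123 122 126 123 119 115 105  90  67 103 117  33]
 [146  96  79 109 108  62 107 136 136 130 126 120 115 103  69  67 110 107  44]
 [159 164 156 128 108  57  88  99 102 106 104  96  85  72  64  72 118 129 114]
 [160 160 153 134 106  57  89  99  97  95  92  87  82  76  65  79 116 122 142]
 [157 157 159 161 140  90  97  99  98  95  92  89  82  75  72  83  95  96  98]
 [157 159 159 156 135  90  98  99  98  95  92  88  82  74  71  86 101 100 100]
 [159 156 156 154 130  90  98  99  97  95  91  87  81  73  74  92 102 101 102]
 [154 155 157 154 129  91  98  99  97  95  91  87  80  72  86 130 139 110 100]
 [156 156 154 151 128  92  98  99  97  94  91  86  79  70  90 139 156 131 101]
 [155 154 153 151 128  92  98  99  97  94  90  86  79  70  83 110 103 102 103]
 [153 153 153 149 127  92  97  98  97  93  90  86  78  70  74  94 104 104 104]
 [152 151 152 154 138  92  97  98  96  93  89  85  76  69  81 102 104 104 104]
 [150 152 151 152 145 116  96  96  95  92  88  84  75  72  88 105 104 104 104]
 [152 151 151 152 154 149 123 101  91  90  86  85  93 110 115 102 102 103
[... 910 characters left out ...]
154 152 136 103  90  99 120 127 133 137 140 139 143 155 160 153 152 154]
 [155 154 156 150 121  94  92  90 103 131 136 139 141 143 140 140 154 153 154 155]
 [156 157 157 149 117  92  92  91  87 103 136 141 145 146 139 136 150 155 154 152]
 [156 156 155 155 147 114  91  90  88  84 106 147 147 142 137 136 151 153 151 151]
 [155 154 154 154 156 148 114  88  88  85  81 103 145 144 141 143 154 152 153 155]
 [153 153 153 154 156 157 152 141 132 101  99  97 100 127 155 153 153 154 153 153]
 [153 154 156 156 156 156 157 157 152 147 158 157 155 154 154 155 155 153 152 154]
 [156 156 155 155 156 155 153 153 154 154 154 154 153 155 156 154 153 153 154 154]]
initial [0.532  0.2055] now [ 0.5904 -0.1952]
```

Run:
```python
from h import *
from scipy.optimize import least_squares
np.set_printoptions(precision=4,suppress=True)
a=np.linspace(0,6.283,90)
def bb(x,y,z0,r=.017):
    C=np.array([proj("scene",[x+r*np.cos(i),y+r*np.sin(i),z0]) for i in a]);return np.array([(C[:,0].min()+C[:,0].max())/2,C[:,1].max(),C[:,0].min(),C[:,0].max(),C[:,1].min()])
f=lambda z0,m,r=.017:least_squares(lambda p:bb(p[0],p[1],z0,r)[:2]-m,[.55,0]).x
b=f(.0947,[296.1,160.9])
print("init",f(0,[215.5,258.5]),"now",b,f(.0937,[296.1,160.9]))
for r in(.01825,.0203):
  w=f(.06,[293.0,169.4],r);print(r,w,bb(*w,.06,r),"delta",w-b)
```

```text
init [0.5318 0.2053] now [ 0.5896 -0.1918] [ 0.5903 -0.1927]
0.01825 [ 0.5936 -0.1854] [293.     169.4    287.445  298.555  161.9177] delta [0.004  0.0064]
0.0203 [ 0.595  -0.1869] [293.     169.4    286.8269 299.1731 161.0934] delta [0.0054 0.0049]
```

```bash
python3 -m jog '[[[0.11,0.09,-0.2,0,0.3],[0,0,-0.2,0,0.3],[0,0,-0.17,0,0.3],[0,0,0,0,0.3]]]'
python3 - <<'E'
from h import *
s=np.mean([camera("scene").astype(float) for _ in range(4)],0);np.save("s3.npy",s)
z=lambda i,f:np.clip(cv2.resize(i,None,fx=f,fy=f,interpolation=cv2.INTER_NEAREST)*1.2,0,255).astype(np.uint8)
cv2.imwrite("pics/w2.png",z(s[145:180,275:315],15))
from workcell import sensors;print(sensors.get_obs()["ee_pos"],sensors.get_obs()["wrist_force"])
E
```

```text
time: 12.6
ee_pos: [0.597, -0.1873, 0.1027]
tcp_rot: [-179.8, -0.2, 134.5]
wrist_force: [-0.3, -0.2, -1.1]
opening: 0.0324
grasp_force: 40.0
[ 0.5979095  -0.18786906  0.10522426] [-0.56476196 -1.3142322  -1.64148308]
```

View pics/w2.png

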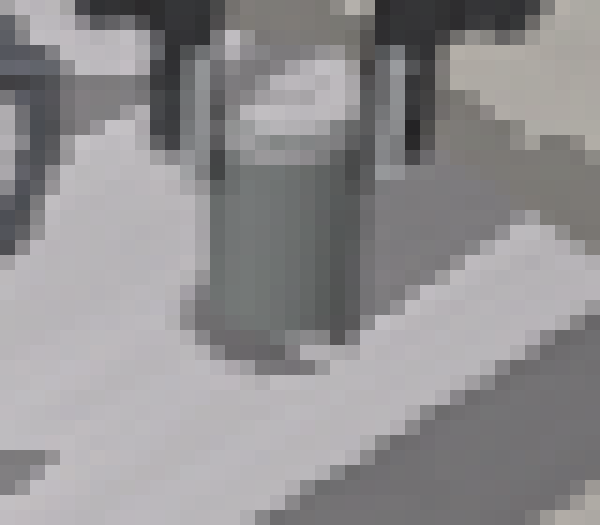

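Close: the battery's axis is at column 293.6 and the mouth's at 293.0, so it sits about 2 mm too far image-right. I'll correct that and feel downward.

```bash
python3 -m jog '[[[0.03,0.03,0,0,0.3],[0,0,-0.1,0,0.3],[0,0,-0.05,0,0.3],[0,0,0,0,0.3]]]'
python3 -m jog '[[[0,0,-0.08,0,0.3],[0,0,0,0,0.3]]]'
```

```text
time: 13.2
ee_pos: [0.599, -0.1862, 0.0967]
tcp_rot: [-179.8, -0.1, 134.4]
wrist_force: [0.4, 1.1, -2.5]
opening: 0.0323
grasp_force: 40.0
time: 13.4
ee_pos: [0.599, -0.1863, 0.0927]
tcp_rot: [-179.8, -0.1, 134.4]
wrist_force: [-0.6, -1.0, -2.9]
opening: 0.0325
grasp_force: 40.0
```

```bash
python3 -m jog '[[[0,0,-0.08,0,0.3],[0,0,0,0,0.3]]]'
python3 -m jog '[[[0,0,-0.1,0,0.3],[0,0,0,0,0.3]]]'
```

```text
time: 13.6
ee_pos: [0.599, -0.1864, 0.0888]
tcp_rot: [-179.8, -0.0, 134.4]
wrist_force: [-2.5, -1.9, -1.6]
opening: 0.0324
grasp_force: 40.2
time: 13.8
ee_pos: [0.5988, -0.1864, 0.0837]
tcp_rot: [-179.8, -0.1, 134.4]
wrist_force: [-3.5, -2.1, -1.7]
opening: 0.0325
grasp_force: 40.3
```

It's entering the well (bottom about 16 mm below the deck), with a light side push toward -x -y, so I'll yield to it.

```bash
python3 -m jog '[[[-0.015,-0.01,-0.1,0,0.3],[0,0,-0.1,0,0.3],[0,0,0,0,0.3]]]'
python3 -m jog '[[[0,0,-0.1,0,0.3],[0,0,-0.08,0,0.3],[0,0,0,0,0.3]]]'
```

```text
time: 14.1
ee_pos: [0.5983, -0.1867, 0.0733]
tcp_rot: [-179.8, -0.1, 134.4]
wrist_force: [-2.7, -1.6, -2.2]
opening: 0.0328
grasp_force: 40.1
time: 14.4
ee_pos: [0.598, -0.187, 0.0648]
tcp_rot: [-179.8, -0.0, 134.4]
wrist_force: [-4.6, -2.9, -1.5]
opening: 0.0324
grasp_force: 40.2
```

```bash
python3 -m jog '[[[0,0,0,0,0.6],[0,0,0,0,0.6],[0,0,0,0,0.6],[0,0,0.2,0,0.6],[0,0,0.5,0,0.6],[0,0,0.5,0,0.6],[0,0,0,0,0.6]]]'
python3 - <<'E'
from h import *
s=np.mean([camera("scene").astype(float) for _ in range(3)],0)
g=s.mean(2);print(g[150:172,283:303].astype(int))
for z in(.081,.086): 
    print(z,proj("scene",[.595,-.1869,z]),[proj("scene",[.595+.017*a,-.1869+.017*b,z]).round(1) for a,b in((.69,.72),(-.69,-.72),(-.7,.7),(.7,-.7))])
E
```

```text
time: 15.1
ee_pos: [0.6004, -0.1872, 0.1303]
tcp_rot: [179.9, 0.3, 134.4]
wrist_force: [0.4, -0.2, 0.1]
opening: 0.0511
grasp_force: 0.0
[[104 103 120 153 160 158 157 157 158 158 157 152 130  94 103 110  99 100
   92  82]
 [104 126 162 159 157 157 157 159 157 155 155 157 162 166 158 156 132  98
   97  94]
 [126 161 158 157 157 158 158 155 154 156 156 155 153 154 155 154 156 145
  107  98]
 [159 157 156 158 158 156 154 156 156 156 153 153 152 152 152 153 154 156
  150 121]
 [157 157 157 156 154 155 156 156 153 152 153 152 152 152 152 153 153 156
  157 150]
 [156 155 154 153 155 156 153 152 152 152 152 151 152 152 151 154 155 156
  155 154]
 [155 153 154 156 155 153 152 152 151 151 152 151 151 152 153 153 153 152
  151 152]
 [153 154 154 153 153 153 152 151 151 152 151 151 152 153 154 154 153 152
  152 151]
 [153 153 153 153 152 151 151 151 152 153 153 153 153 153 154 154 153 153
  151 150]
 [152 153 152 150 151 151 152 154 155 153 153 153 154 152 126  86  97 118
  154 152]
 [151 151 151 151 152 147 143 156 154 152 150 149 153 156 152 132 100 101
   99 117]
 [151 151 152 151 151 144 13
[... 461 characters left out ...]
1 116 161
  156 153]
 [156 155 154 155 144 105  94  99  99  97  94  89  85  75  68 103 155 155
  151 151]
 [155 155 153 154 155 142  99  98  98  96  94  88  82  74  88 135 155 153
  153 155]
 [152 153 153 154 157 158 150 132 119  88 108 104 106 130 158 155 153 153
  153 153]
 [153 154 155 156 156 156 156 157 148 139 158 157 156 155 155 155 155 153
  152 153]
 [155 156 155 155 155 155 153 153 154 154 154 154 154 154 155 153 153 153
  154 153]]
0.081 [293.49039397 160.43831247] [array([288.3, 160.4]), array([298.7, 160.5]), array([293.7, 163.9]), array([293.3, 157. ])]
0.086 [293.61262952 159.2878533 ] [array([288.4, 159.2]), array([298.8, 159.3]), array([293.8, 162.8]), array([293.4, 155.9])]
```

The battery stands in the well: the front rim is at row 164 against 163.9 predicted for home. I'll confirm by pressing lightly with the shut fingers.

```bash
python3 -m jog '[[[-0.03,0,0,0,0],[0,0,-0.1,0,0],[0,0,-0.2,0,0],[0,0,-0.2,0,0],[0,0,-0.2,0,0],[0,0,-0.1,0,0],[0,0,0,0,0]]]' 30
python3 -m jog '[[[0,0,-0.1,0,0],[0,0,-0.08,0,0],[0,0,0,0,0]]]'
```

```text
time: 15.95
ee_pos: [0.5966, -0.1865, 0.084]
tcp_rot: [-179.8, -0.1, 134.4]
wrist_force: [0.1, 0.9, -0.8]
opening: -0.0001
grasp_force: 0.0
time: 16.25
ee_pos: [0.5989, -0.1873, 0.0809]
tcp_rot: [179.9, 0.3, 134.4]
wrist_force: [-4.8, 1.3, 22.5]
opening: -0.0001
grasp_force: 11.3
```

Contact is at z 0.081 with 22 N, so the battery is home. Next, the knob.

```bash
python3 -m jog '[[[0,0,0.4,0,0],[0,0,0.7,0,0.5],[0,0,0.7,0,0.5],[-0.08,0.4,0.6,0,0.5],[-0.1,0.6,0,0.1,0.5],[-0.1,0.6,0,0.1,0.5],[-0.1,0.6,0,0.1,0.5],[-0.1,0.6,0,0.1,0.5]]]'
python3 -m jog '[[[-0.1,0.6,0,0.1,0.5],[-0.1,0.6,0,0.1,0.5],[-0.1,0.6,0,0.1,0.5],[-0.1,0.6,0,0.1,0.5],[-0.1,0.6,0,0.1,0.5],[-0.1,0.6,0,0.1,0.5],[-0.1,0.6,0,0.1,0.5],[-0.1,0.6,0,0,0.5]]]'
python3 -m jog '[[[-0.1,0.6,0,0,0.5],[-0.1,0.6,0,0,0.5],[-0.1,0.6,0,0,0.5],[-0.1,0.6,0,0,0.5],[-0.1,0.6,0,0,0.5],[-0.1,0.6,0,0,0.5],[-0.1,0.5,0,0,0.5],[0,0,0,0,0.5]]]'
```

```text
time: 17.05
ee_pos: [0.573, -0.0457, 0.1967]
tcp_rot: [-179.9, 0.0, 136.4]
wrist_force: [0.2, 0.2, -1.3]
opening: 0.0428
grasp_force: 0.0
time: 17.85
ee_pos: [0.5329, 0.1945, 0.1968]
tcp_rot: [-179.9, 0.0, 140.0]
wrist_force: [0.1, -0.6, -0.3]
opening: 0.0427
grasp_force: 0.0
time: 18.65
ee_pos: [0.4972, 0.401, 0.1959]
tcp_rot: [-179.9, -0.0, 140.1]
wrist_force: [-1.0, -0.1, -0.6]
opening: 0.0428
grasp_force: 0.0
```

```bash
python3 -m jog '[[[0.17,-0.31,0,0,0.5],[0,0,-0.6,0,0.5],[0,0,-0.8,0,0.5],[0,0,-0.8,0,0.5],[0,0,-0.4,0,0.5],[0,0,0,0,0.5],[0,0,0,0,0.5]]]'
python3 - <<'E'
from h import *
s=np.mean([camera("scene").astype(float) for _ in range(2)],0);t=camera("top").astype(float)
z=lambda i,f:np.clip(cv2.resize(i,None,fx=f,fy=f,interpolation=cv2.INTER_NEAREST)*1.2,0,255).astype(np.uint8)
cv2.imwrite("pics/k.png",np.hstack([z(s[260:315,140:200],6),z(t[185:240,125:185],6)]))
from workcell import sensors;print(sensors.get_obs()["ee_pos"])
E
```

```text
time: 19.35
ee_pos: [0.5073, 0.3817, 0.0675]
tcp_rot: [-179.9, 0.0, 139.9]
wrist_force: [0.7, -0.8, 2.0]
opening: 0.0428
grasp_force: 0.0
[0.50768635 0.3829488  0.0686356 ]
```

View pics/k.png

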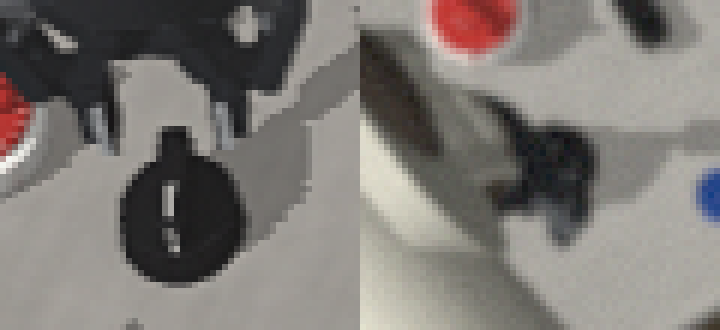

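The fingers straddle the bar well (tips near crop x 110 and 222, bar at 170). I'll lower and grip.

```bash
python3 -m jog '[[[-0.03,0.05,-0.2,0,0.5],[0,0,-0.3,0,0.5],[0,0,-0.25,0,0.5],[0,0,-0.07,0,0.5],[0,0,0,0,0.5]]]'
python3 -m jog '[[[0,0,0,0,0],[0,0,0,0,0],[0,0,0,0,0],[0,0,0,0,0],[0,0,0,0,0]]]' 60
```

```text
time: 20.0
ee_pos: [0.5044, 0.3848, 0.0239]
tcp_rot: [-179.7, -0.0, 139.9]
wrist_force: [0.5, 0.4, 0.6]
opening: 0.0426
grasp_force: 0.0
time: 20.5
ee_pos: [0.5055, 0.3856, 0.0261]
tcp_rot: [-179.9, 0.0, 139.9]
wrist_force: [0.6, 0.6, 4.2]
opening: 0.0125
grasp_force: 60.2
```

```bash
python3 -m jog '[[[0,0,0.2,0,0],[0,0,0.5,0,0],[0,0,0.7,0,0],[0,0,0.7,0,0],[0,0,0.6,0,0],[0,0,0.3,0,0]]]'
python3 -m jog '[[[0.12,-0.57,0,0.46,0],[0.12,-0.57,0,0.46,0],[0.12,-0.57,0,0.46,0],[0.12,-0.57,0,0.46,0],[0.12,-0.57,0,0.46,0],[0.12,-0.57,0,0.46,0],[0.12,-0.57,0,0.46,0],[0.12,-0.57,0,0.46,0]]]'
python3 -m jog '[[[0.12,-0.57,0,0.46,0],[0.12,-0.57,0,0.46,0],[0.12,-0.57,0,0.46,0],[0.12,-0.57,0,0.46,0],[0.12,-0.57,0,0.46,0],[0.12,-0.57,0,0.46,0],[0.12,-0.5,0,0.46,0],[0,0,0,0,0]]]'
```

```text
time: 21.1
ee_pos: [0.5054, 0.3855, 0.1791]
tcp_rot: [180.0, 0.0, 139.9]
wrist_force: [-0.7, -0.5, -1.1]
opening: 0.0126
grasp_force: 59.7
time: 21.9
ee_pos: [0.5529, 0.156, 0.1758]
tcp_rot: [-179.9, -0.0, 158.4]
wrist_force: [-0.3, 0.7, -1.0]
opening: 0.0125
grasp_force: 59.6
time: 22.7
ee_pos: [0.5952, -0.0414, 0.1754]
tcp_rot: [-179.8, -0.0, 174.3]
wrist_force: [-0.2, 0.3, -0.2]
opening: 0.0129
grasp_force: 59.6
```

```bash
python3 -m jog '[[[0.09,-0.3,0,0.27,0],[0.09,-0.3,0,0.27,0],[0,0,-0.3,0,0],[0,0,-0.4,0,0],[0,0,-0.2,0,0],[0,0,0,0,0],[0,0,0,0,0]]]'
python3 - <<'E'
from h import *
s=np.mean([camera("scene").astype(float) for _ in range(4)],0);np.save("s5.npy",s)
z=lambda i,f:np.clip(cv2.resize(i,None,fx=f,fy=f,interpolation=cv2.INTER_NEAREST)*1.3,0,255).astype(np.uint8)
cv2.imwrite("pics/k2.png",z(s[145:195,240:300],12))
from workcell import sensors;print(sensors.get_obs()["ee_pos"])
print(s.mean(2)[155:178,252:280].astype(int))
E
```

```text
time: 23.4
ee_pos: [0.6041, -0.0684, 0.131]
tcp_rot: [-179.9, 0.0, 177.2]
wrist_force: [0.4, 0.2, -0.5]
opening: 0.0125
grasp_force: 59.6
[ 0.6044547  -0.06868481  0.13138903]
[[ 75  58  45  38  39  39  39  39  39  40  40  40  38  41  38  38  35  36
   38  44  45  84 142 138  77  66  77 125]
 [ 73  57  50  39  38  38  39  38  38  39  40  39  38  39  38  37  35  34
   51  86  89  99 158 141  82  71 115 156]
 [ 72  62  73  63  44  40  39  38  38  39  39  38  38  39  38  36  35  34
   36  65  83 100 151 115  68  78 123 155]
 [ 71  69  84  84  76  54  52  38  38  38  39  38  37  42  43  37  34  34
   36  65  84 101 141  78  64 101 157 152]
 [ 69  67  83  83  76  56  51  40  38  41  41  37  37  38  56  73  32  34
   37  59  82 114 139  66  68 112 154 151]
 [ 69  71  81  81  75  56  60  60  38  40  46  44  40  61  85  71  32  32
   37  58  81  98 102  70  79 121 153 151]
 [ 66  70  88  92  86  83 106  95  50  46  48  44  39  60  84  76  75  62
   41  64  73  65  66  65 112 153 151 151]
 [ 89 139 156 155 155 142 103  97  65  46  46  44  38  79 113  64  66 118
  106  44  61  68  82 134 154 1
[... 1067 characters left out ...]
150 150 151 151 152 131  31  37  40  40  40  39  39  40  40  40  38  37
   36  36  35  33  38  75 110 106 105 105]
 [149 148 147 148 150 138  76  34  39  40  40  40  40  39  39  39  39  38
   37  36  35  32  55  96 108 106 106 106]
 [147 148 147 148 150 156 140  48  36  38  39  39  40  39  39  39  38  38
   38  36  34  41  78 109 106 106 107 107]
 [148 149 150 151 153 155 156 132  54  36  37  38  38  39  39  38  38  37
   36  34  42  76 106 107 108 108 108 107]
 [150 150 152 155 154 154 156 157 148 103  50  37  38  37  37  37  36  35
   36  47  83 109 108 108 108 106 106 107]
 [153 156 154 154 154 153 153 152 156 160 155 125 100  61  62  58  66  77
   99 111 109 107 107 106 105 106 106 106]]
```

View pics/k2.png

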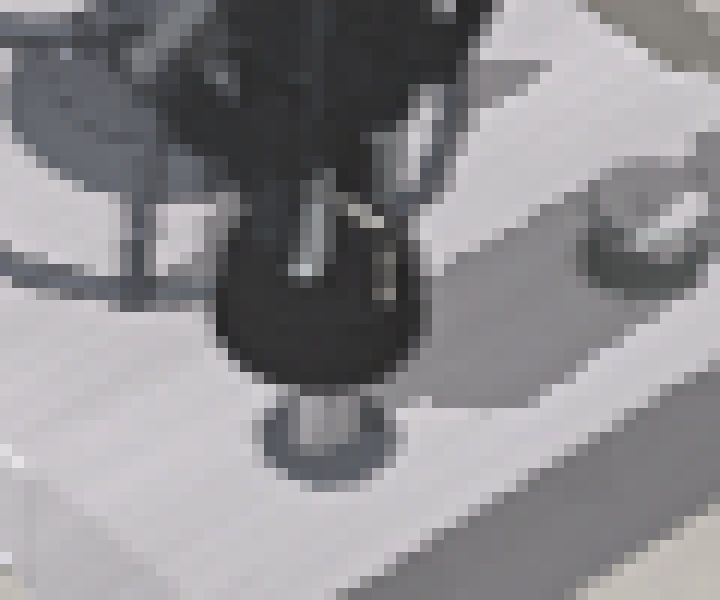

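Run:
```python
from h import *
from scipy.optimize import least_squares
np.set_printoptions(precision=4,suppress=True)
a=np.linspace(0,6.283,180)
def bb(x,y,zs,r):
    C=np.array([proj("scene",[x+r*np.cos(i),y+r*np.sin(i),z]) for i in a for z in zs]);return np.array([(C[:,0].min()+C[:,0].max())/2,C[:,1].max(),C[:,0].min(),C[:,0].max()])
f=lambda zs,m,r:least_squares(lambda p:bb(p[0],p[1],zs,r)[:2]-m,[.6,-.07]).x
s=np.load("s5.npy")
k=f((.105,.127),[266.35,177.3],.028);print("knob",k,bb(*k,(.105,.127),.028))
for r,b in((.0177,184.95),):
    w=f((.06,),[266.9,b],r);print("ring",w,bb(*w,(.06,),r))
print(s.mean(2)[176:188,258:276].astype(int))
```

```text
knob [ 0.6023 -0.0671] [266.35   177.3    257.1357 275.5643]
ring [ 0.6009 -0.0712] [266.9    184.95   261.3248 272.4752]
[[156 157 148 103  50  37  38  37  37  37  36  35  36  47  83 109 108 108]
 [153 152 156 160 155 125 100  61  62  58  66  77  99 111 109 107 107 106]
 [154 154 155 158 147 101  89 127 120  98 110  97  67  89 108 107 125 145]
 [155 155 156 144  96  68  90 124 118 105 107  96  58  59 111 162 160 159]
 [155 154 149 117  65  70  91 123 114 104 106  96  59  56  92 140 157 155]
 [154 155 150 119  68  71  92 121 106 104 101  84  73  72  83 125 156 154]
 [155 155 158 138  69  71  77  91  94  83  72  73  73  72  94 140 155 153]
 [154 153 152 143 104  71  71  72  72  72  73  74  73  78 116 157 152 153]
 [151 151 152 154 151 124  76  74  72  74  73  73  88 131 158 153 154 154]
 [151 151 152 153 153 155 154 132 102 104 117 123 142 155 154 153 154 153]
 [152 151 151 151 152 155 155 155 156 158 156 155 154 152 152 152 151 151]
 [152 151 151 153 153 151 151 152 153 153 152 151 151 151 152 151 151 151]]
```

The knob hangs over the shaft with an offset of about (-1, -3.5) mm to correct. I'll do that and feel downward.

```bash
python3 -m jog '[[[-0.02,-0.07,0,0,0],[0,0,-0.15,0,0],[0,0,-0.1,0,0],[0,0,0,0,0],[0,0,0,0,0]]]'
python3 -m jog '[[[0,0,-0.06,0,0],[0,0,0,0,0]]]'
python3 -m jog '[[[0,0,-0.06,0,0],[0,0,0,0,0]]]'
```

```text
time: 24.1
ee_pos: [0.6029, -0.0722, 0.1175]
tcp_rot: [-179.9, -0.1, 177.1]
wrist_force: [-0.3, 0.2, -0.4]
opening: 0.0126
grasp_force: 59.6
time: 24.3
ee_pos: [0.603, -0.0722, 0.1145]
tcp_rot: [-179.9, -0.0, 177.1]
wrist_force: [0.2, 1.0, -0.2]
opening: 0.0126
grasp_force: 59.6
time: 24.5
ee_pos: [0.6029, -0.0722, 0.1114]
tcp_rot: [-179.9, -0.0, 177.1]
wrist_force: [-0.7, -0.4, -1.1]
opening: 0.0125
grasp_force: 59.7
```

```bash
python3 -m jog '[[[0,0,-0.08,0,0],[0,0,0,0,0]]]'
python3 -m jog '[[[0,0,-0.1,0,0],[0,0,0,0,0]]]'
```

```text
time: 24.7
ee_pos: [0.6028, -0.0722, 0.1072]
tcp_rot: [-179.9, -0.1, 177.1]
wrist_force: [1.3, -1.2, -1.0]
opening: 0.0128
grasp_force: 59.7
time: 24.9
ee_pos: [0.6028, -0.0722, 0.102]
tcp_rot: [-179.9, -0.1, 177.1]
wrist_force: [0.6, 0.2, -0.6]
opening: 0.0125
grasp_force: 59.8
```

It slid on freely. I'll press to the stop: roof contact at about z 0.098, fully down at about 0.090.

```bash
python3 -m jog '[[[0,0,-0.08,0,0],[0,0,0,0,0],[0,0,0,0,0]]]'
python3 -m jog '[[[0,0,-0.08,0,0],[0,0,0,0,0],[0,0,0,0,0]]]'
python3 -m jog '[[[0,0,-0.08,0,0],[0,0,0,0,0],[0,0,0,0,0]]]'
```

```text
time: 25.2
ee_pos: [0.603, -0.0722, 0.0986]
tcp_rot: [-179.9, -0.0, 177.1]
wrist_force: [-1.6, 0.0, -1.6]
opening: 0.0129
grasp_force: 59.7
time: 25.5
ee_pos: [0.6031, -0.0722, 0.0952]
tcp_rot: [-179.9, 0.0, 177.1]
wrist_force: [-3.2, -0.6, 3.9]
opening: 0.0129
grasp_force: 60.1
time: 25.8
ee_pos: [0.6031, -0.0723, 0.0914]
tcp_rot: [-179.9, 0.0, 177.1]
wrist_force: [-4.6, 0.4, 6.4]
opening: 0.0126
grasp_force: 60.5
```

```bash
python3 -m jog '[[[0,0,-0.04,0,0],[0,0,0,0,0],[0,0,0,0,0]]]'
python3 -m jog '[[[0,0,-0.04,0,0],[0,0,0,0,0],[0,0,0,0,0]]]'
```

```text
time: 26.1
ee_pos: [0.6032, -0.0723, 0.0899]
tcp_rot: [-179.9, 0.0, 177.1]
wrist_force: [-4.3, 0.4, 8.0]
opening: 0.0128
grasp_force: 60.9
time: 26.4
ee_pos: [0.6034, -0.0723, 0.0896]
tcp_rot: [-179.9, 0.1, 177.1]
wrist_force: [-7.8, 0.9, 19.4]
opening: 0.0126
grasp_force: 62.5
```

The force jumped to 19 N at z 0.0896, so the shaft is on its stop with the knob still gripped. Handing in.

```bash
python3 -c "
from workcell import ticket
print(ticket.job_done())"
```

```text
the job is handed in; nothing more can be done
None
```

I handed the job in at about 26 s: the battery is home in the well and released, and the knob is on the D-shaft, pressed to its stop and still gripped; the hand-in returned no verdict.

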